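# Pull the propagator sash shut with the hook pole

## Task

The glazed sash of the propagation frame stands open. Take the hook pole (the tool whose steel end is bent sideways into a hook) by its wooden handle, put its hook through the ring on the sash's free edge and pull the sash fully down with it; do not touch the sash itself with the hand or arm. Then unhook the pole and lay it flat on the bench.

Things in the scene. Friction and masses are not known exactly. Their poses are not given: they have to be found in the camera images.
- pole_grip (a point): Grip point of the hook pole, half-way up its wooden handle, 14 mm above the bench, near the balance point. x along the pole to the hook, z up. Handle: bar 140 mm long (80 behind, 60 ahead of this point), 24 wide, 28 high; 0.16 kg. Then an 8 mm steel rod runs on to x = 150 mm, bent there square to -y: the hook. A dibber (straight point) and a fork (3 tines) with like handles lie beside it.
- pole_hook (a point): Middle of the hook: a straight steel finger 8 mm thick pointing along the pole's -y, 42 mm long from the rod's centreline to the centre of the 12 mm ball at its end. This point lies 22 mm along it: x = +150 mm, y = -22 mm, z = 0 from pole_grip; same axes.
- ring (a point): Centre of the steel ring (36 mm inside, 6 mm bar, open from both sides) 32 mm outside the middle of the sash's free edge. x: axis through the hole, level, parallel to the hinge. y: across the sash to the hinge, whose axis is 262 mm away along +y. z: normal of the sash, up when shut. 97 mm above the bench when shut, about 260 to 310 mm open.
- sash (a joint): Opening angle of the sash, rad: 0 shut (level, hard stop), grows as it opens upward; starts at 0.7 to 0.95. Its stiff hinge holds any angle; 3 N at the ring moves it. Clear sash in aluminium bars, 300 x 230 x 12 mm, hinged on the left side (seen from the robot) of a fixed wooden box 300 x 220 mm with its rim 90 mm above the bench.
There are look-alikes about, which are no part of the job. Leave any pink look-alike of the part that bears pole_grip alone.

How it is judged:
On the way, in this order (a step that is already met when the one before it is completed fails the run):
1. the hook is through the ring while the sash still stands open (distance between pole_hook and ring below 0.024 m and x of pole_hook in the frame of ring between -0.017 and 0.017 m and value of joint sash above 0.5 rad), for 0.1 s.
2. the sash is down (under 0.1 rad) with the hook still through the ring (distance between pole_hook and ring below 0.027 m and value of joint sash below 0.1 rad), for 0.1 s.
At the end, for the whole second after the job is handed in: The sash is shut to within 0.08 rad (about 20 mm at its edge); the pole is unhooked and lies still, flat on the bench (its grip point and its hook less than 30 mm above it) (value of joint sash below 0.08 rad and height (world z) of each of pole_grip, pole_hook below 0.03 m and linear speed of pole below 0.03 m/s); the robot touches nothing.
It fails at once if the hand or arm touches the sash (contact force between any of the fingers, the arm and sash above 1 N).
It also fails if it takes over 54 s, if anything falls off the work surface, if the arm or the gripper's body presses on something with over 40 N, if the wrist force passes 120 N, or if a joint passes its speed limit or range.

## Robot

A 6-joint arm with a two-finger parallel gripper is mounted at the origin on the work surface. World frame = base frame: x ahead of the robot, y to its left, z up, the work surface at z = 0. Lengths are in m, angles in rad, forces in N, time in s.
With the tool pointing down it reaches from about 0.25 to 0.725 m from the base axis. Payload 4 kg.
Tool frame: the origin (TCP) lies between the finger pads; the fingertips stand ahead of it and the grasp point (between the pads) is the TCP (nose_length is the x of the fingertips in the tool frame, in m); x points along the fingers, z is the direction in which the jaws open and shut, and the axes are right-handed (so a half turn about x gives the same grasp; the last joint's range is limited). The gripper opens to 85 mm and grips with 20 to 120 N. Pads are 22 mm wide; open, the fingers measure 114 mm over their backs; the gripper's body (76 mm by 85 mm) begins 54 mm behind the grasp point. The pads swing forward as they close: fully open they stand 13 mm farther back than shut.
Start: joints at [1.283, 0.241, 0.005, 1.335, 0, 1.571], TCP at [0.142, 0.479, 0.25] pointing down, gripper open.
Joint ranges: [-2.72, 2.72], [-1.05, 1.87], [-1.09, 1.28], [-1.99, 2.15], [-1.42, 1.44], [-3.14, 3.14]. Speed limits (rad/s): [2.79, 2.79, 3.14, 3.14, 3.14, 3.14].

## Interface

Orientations are given as a unit quaternion [w, x, y, z].
In Python, from workcell import get_state, get_image, hand_in, nose_length gives the robot as it stands.
- The arm moves only by the shell command python3 -m pendant 'ROWS' [OPENING] [FORCE]. ROWS is text: rows parted by semicolons, each of 4 numbers parted by spaces: the shift along the tool's x, y, z in units of 0.2 m (1.0 is 0.2 m), then the turn about the tool's x in units of 180 degrees (1.0 is 180 degrees). A call has 1 to 5 rows; each row is the pose to reach, as a shift and turn from the pose measured when the call began, along the tool's axes at that moment, turning the shorter way round; what a row does not reach only later rows make up. A row lasts 1/8 s, in which the tool goes at most 62.5 mm and 10.7 degrees, less where a joint would pass 70% of its speed; a pose out of reach is approached as far as the arm can. A call with a number of a shift or a turn outside -1 to 1 is refused whole. A call with a gripper value outside its range is refused whole. OPENING is the opening, from -1 (shut) to 1 (fully open), set as the call begins (- or left out, the last holds). The fingers move at their own pace and stop on an object; FORCE is the grip in N (left out, the last holds). Time passes only in rows, so rows that repeat a pose let the fingers close. It gives the time, the measured TCP pose, the force and the opening at its end, in the units of the state.
- get_state(): the state, without advancing time (a new reading comes with each control period).
- get_image(name): name is "side" or "top"; returns a dict with "img" (480x640x3 uint8, red, green, blue), "K" (3x3 intrinsics, pixels), "cam_to_world" (4x4, takes a point from camera to world coordinates). Camera axes: x right, y down, z forward; pixel columns grow to the right and rows downward; lengths in m; the calibration is good to about 2 mm. A picture is of the moment at which its call begins. There is no depth.
- hand_in(): hands the job in, once; it reports no verdict.
The state is a dict: "time_s": time; "joints": joint angles; "dq": joint speeds; "effort": joint torques, N m; "tcp_pos": TCP position; "orientation": TCP orientation; "contact_force": force on the tool from outside, world axes, zero at the start; "torque": the same for the moment, N m; "opening": finger opening in m.
Only numpy, scipy, OpenCV 4.12 (cv2) and the standard library are available. Lean on these libraries where they do the work, as an engineer would, in place of code of your own. Each camera call takes 0.05 s, during which the arm holds its last target.

## Working session

There is one attempt and no reset: what is moved stays moved. The work goes in short steps, Python scripts to look and compute and a shell command to move; the robot and the scene stay as the last step left them, time stands still between calls to the robot, and variables do not carry over. Pictures are saved under pics/ and viewed, and the job is handed in when it is done.

```bash
ls; mkdir -p pics; python3 - <<'E'
from workcell import *
import cv2
s=get_state()
for k,v in s.items(): print(k,v)
try: print(nose_length)
except Exception as e: print(e)
for n in("side","top"):
    d=get_image(n); cv2.imwrite(f"pics/{n}0.png",d["img"][:,:,::-1]); print(n,d["K"],d["cam_to_world"])
E
```

```text
pics
time_s 0.0
joints [1.28302454e+00 2.41396670e-01 3.74589977e-03 1.33522140e+00
 2.32464722e-05 1.57080637e+00]
dq [-6.90336275e-04 -1.02390460e-03 -6.36768324e-04 -4.20667374e-04
  5.48414327e-04 -4.34147851e-05]
effort [-1.37960778e-03 -3.72319221e+01  2.52406347e+01  1.68666348e-02
  2.42671485e-04  8.53618019e-06]
tcp_pos [0.14173413 0.47887461 0.24942935]
orientation [ 0.565937   -0.4235677   0.56712285  0.42270249]
contact_force [-0.3463751   0.20822918 -0.17478238]
torque [ 0.05889184 -0.05856534  0.00099699]
opening 0.08531832293395832
0.019
side [[469.18702816   0.         325.96544661]
 [  0.         469.18702816 235.8043939 ]
 [  0.           0.           1.        ]] [[ 0.9207568  -0.19211726  0.33955541  0.06122057]
 [-0.39013115 -0.44861833  0.80407666 -0.92755044]
 [-0.00214622 -0.8728302  -0.4880193   0.62809465]
 [ 0.          0.          0.          1.        ]]
top [[476.84066887   0.         322.11388464]
 [  0.         476.84066887 236.0239979 ]
 [  0.           0.           1.        ]] [[ 0.08804026 -0.96964882  0.22810104  0.20786784]
 [-0.99611636 -0.08545906  0.02118826 -0.08582753]
 [-0.00105187 -0.2290806  -0.97340689  1.04073594]
 [ 0.          0.          0.          1.        ]]
```

View pics/side0.png

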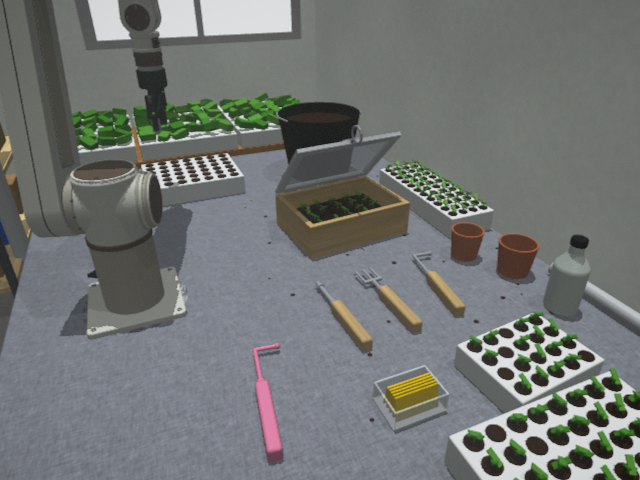

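View pics/top0.png

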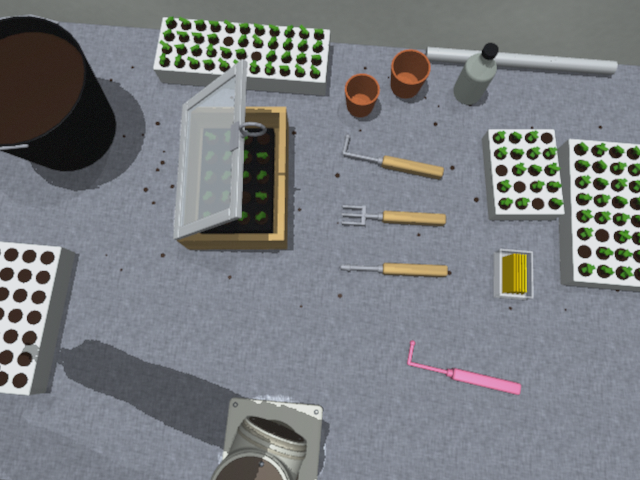

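Top: hook pole is the upper tool, handle about (382–442, 157–177), with its hook at (345,140–153). The ring is at about (253,129). Side: ring about (358,134), pole handle (430–462, 275–312). The dibber, fork and pink pole are to be left alone. Next I measure.

```bash
cat > h.py <<'E'
import numpy as np, cv2
from workcell import *
def snap(n,name=None):
    d=get_image(n)
    if name: cv2.imwrite(f"pics/{name}.png",d["img"][:,:,::-1])
    return d
def ray(d,uv):
    K,T=d["K"],np.array(d["cam_to_world"])
    r=T[:3,:3]@np.linalg.solve(K,[uv[0],uv[1],1.]); return T[:3,3],r/np.linalg.norm(r)
def plane(d,uv,z):
    o,r=ray(d,uv); return o+r*(z-o[2])/r[2]
def tri(d1,u1,d2,u2):
    o1,r1=ray(d1,u1);o2,r2=ray(d2,u2)
    t=np.linalg.lstsq(np.c_[r1,-r2],o2-o1,rcond=None)[0]
    a,b=o1+t[0]*r1,o2+t[1]*r2; return (a+b)/2,np.linalg.norm(a-b)
def proj(d,p):
    T=np.linalg.inv(np.array(d["cam_to_world"]));c=T[:3,:3]@p+T[:3,3];u=d["K"]@c;return u[:2]/u[2]
def crop(d,x0,y0,x1,y1,k,name):
    cv2.imwrite(f"pics/{name}.png",cv2.resize(d["img"][y0:y1,x0:x1,::-1],None,fx=k,fy=k,interpolation=cv2.INTER_CUBIC))
E
python3 - <<'E'
from h import *
t=snap("top");s=snap("side")
crop(t,170,50,300,250,3,"t_sash"); crop(t,335,130,455,190,6,"t_pole"); crop(s,270,115,410,255,4,"s_sash");crop(s,400,240,480,330,6,"s_pole")
hsv=cv2.cvtColor(t["img"],cv2.COLOR_RGB2HSV)
m=cv2.inRange(hsv,(8,90,90),(28,255,255))
n,l,st,c=cv2.connectedComponentsWithStats(m)
for i in range(1,n):
    if st[i,4]>150:
        r=cv2.minAreaRect(np.argwhere(l==i)[:,::-1].astype(np.float32)); print(st[i],r); print([plane(t,p,.028).round(4).tolist() for p in cv2.boxPoints(r)])
E
```

```text
[391  49  39  36 487] ((410.40008544921875, 66.70001220703125), (38.013153076171875, 34.882659912109375), 26.56505012512207)
[[0.8521, -0.179, 0.028], [0.9393, -0.2116, 0.028], [0.9003, -0.2948, 0.028], [0.8145, -0.2611, 0.028]]
[345  74  35  32 464] ((362.0, 89.5), (31.0, 34.0), 90.0)
[[0.8431, -0.0831, 0.028], [0.8502, -0.1634, 0.028], [0.7696, -0.1683, 0.028], [0.7626, -0.0893, 0.028]]
[ 179  107  108  135 2188] ((232.6446990966797, 174.0166015625), (105.36575317382812, 135.50750732421875), 0.8303154110908508)
[[0.4067, 0.2457, 0.028], [0.7279, 0.2918, 0.028], [0.7455, 0.0465, 0.028], [0.4235, 0.0168, 0.028]]
[382 156  61  21 583] ((412.5198669433594, 165.96560668945312), (60.98654556274414, 9.569964408874512), 11.592175483703613)
[[0.6225, -0.1834, 0.028], [0.6455, -0.1864, 0.028], [0.6278, -0.3224, 0.028], [0.6049, -0.3188, 0.028]]
[383 211  62  14 624] ((413.53619384765625, 217.36056518554688), (61.46764373779297, 10.153558731079102), 3.2396998405456543)
[[0.4913, -0.1931, 0.028], [0.5146, -0.193, 0.028], [0.5185, -0.3283, 0.028], [0.4953, -0.3277, 0.028]]
[502 253  25  41 962] ((514.0, 273.0), (40.0, 24.0), 90.0)
[[0.4418, -0.4547, 0.028], [0.4463, -0.5064, 0.028], [0.3595, -0.5055, 0.028], [0.355, -0.4548, 0.028]]
[383 263  65  13 676] ((414.9856262207031, 269.35943603515625), (64.26860809326172, 10.631499290466309), 2.2906100749969482)
[[0.3747, -0.2002, 0.028], [0.3978, -0.1998, 0.028], [0.4043, -0.3376, 0.028], [0.3812, -0.3374, 0.028]]
```

View pics/t_sash.png

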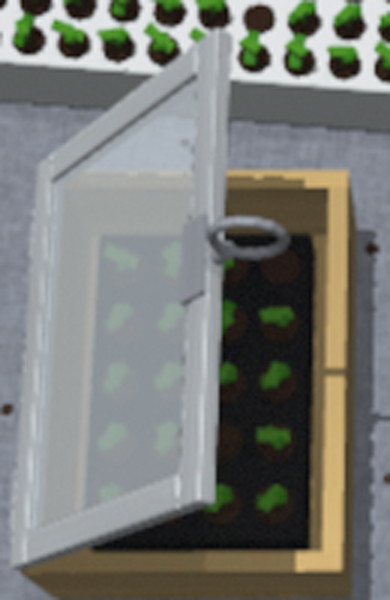

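View pics/t_pole.png

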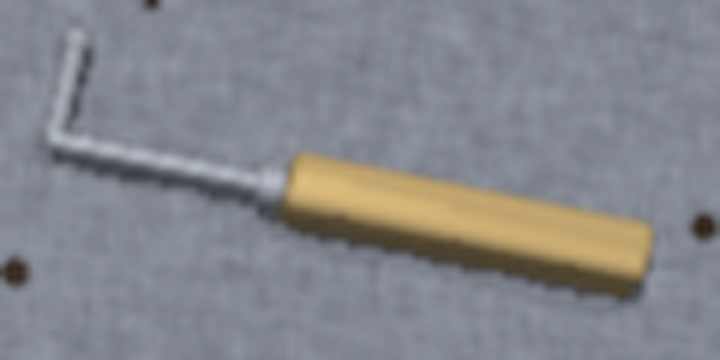

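View pics/s_sash.png

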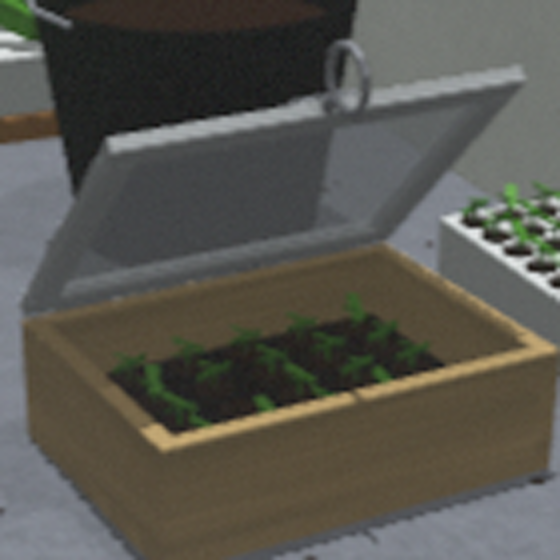

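View pics/s_pole.png

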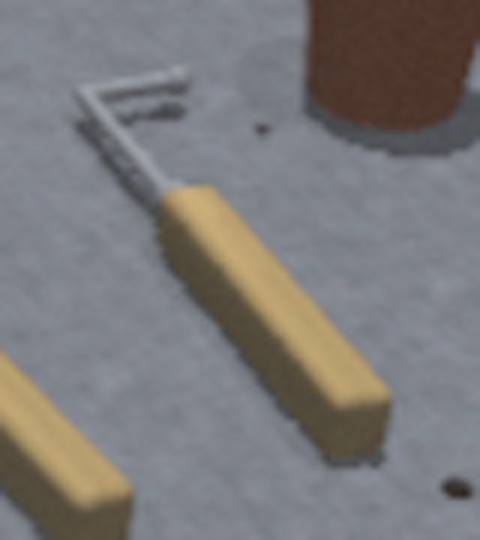

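```bash
python3 - <<'E'
from h import *
t=snap("top");s=snap("side")
f=lambda x,y,k,ox,oy:((x+.5)/k-.5+ox,(y+.5)/k-.5+oy)
tp=lambda x,y:f(x,y,6,335,130); sp=lambda x,y:f(x,y,6,400,240)
a=plane(t,tp(294,182),.028);b=plane(t,tp(646,253),.028);print("handle front/back",a,b,np.linalg.norm(a-b))
bend=plane(t,tp(58,140),.014);tip=plane(t,tp(77,38),.014);print("bend tip",bend,tip,np.linalg.norm(bend-tip))
print("side bend tip",plane(s,sp(86,92),.014),plane(s,sp(180,76),.014))
sa=plane(s,sp(190,190),.028);sb=plane(s,sp(362,398),.028);print("side handle",sa,sb,np.linalg.norm(sa-sb))
u=(a-b)[:2]; yaw=np.arctan2(u[1],u[0]); print("yaw",np.degrees(yaw), "tip->bend-based", )
v=(bend-b)[:2];print(np.degrees(np.arctan2(v[1],v[0])), "finger dir",np.degrees(np.arctan2(*(tip-bend)[:2][::-1])))
uu=v/np.linalg.norm(v);print("grip by back+80",b[:2]+uu*.08,"by front-60",a[:2]-uu*.06,"by bend-150",bend[:2]-uu*.15)
ss=lambda x,y:f(x,y,4,270,115); ts=lambda x,y:f(x,y,3,170,50)
print("ring",tri(t,ts(250,238),s,ss(347,77)))
# sash free edge top corners
print("far corner",tri(t,ts(228,32),s,ss(522,70)));print("near corner",tri(t,ts(214,505),s,ss(108,140)))
# box rim corners
for n,p,q in(("near right",(343,572),(163,450)),("far right",(349,172),(552,348))): print(n,plane(t,ts(*p),.09),plane(s,ss(*q),.09))
E
```

```text
handle front/back [ 0.63395416 -0.18697474  0.028     ] [ 0.61711373 -0.32027506  0.028     ] 0.1343598684353858
bend tip [ 0.64910895 -0.09700135  0.014     ] [ 0.69200461 -0.10105918  0.014     ] 0.04308716452940959
side bend tip [ 0.65228949 -0.0923082   0.014     ] [ 0.69552067 -0.09683603  0.014     ]
side handle [ 0.63665609 -0.18869957  0.028     ] [ 0.61736177 -0.32106299  0.028     ] 0.13376227141973504
yaw 82.79971021175854 tip->bend-based
81.84501002826198 finger dir -5.40397119545347
grip by back+80 [ 0.62846184 -0.24108402] by front-60 [ 0.62544308 -0.24636802] by bend-150 [ 0.62783124 -0.24548454]
ring (array([0.56048418, 0.06460849, 0.29005822]), np.float64(6.827060740094232e-05))
far corner (array([0.70467928, 0.09888136, 0.26769934]), np.float64(3.0311789054296018e-05))
near corner (array([0.40793509, 0.06906027, 0.26965797]), np.float64(0.0007944880309186627))
near right [0.41480204 0.0116792  0.09      ] [0.41764582 0.01375725 0.09      ]
far right [0.71258231 0.03910239 0.09      ] [0.71204283 0.04634192 0.09      ]
```

```bash
cat >> h.py <<'E'
from scipy.spatial.transform import Rotation as R
def go(p,pole_yaw=None):
    """shift (units .2m, tool axes) and turn (units 180deg) to TCP p with jaw axis square to pole yaw (deg)"""
    s=get_state();M=R.from_quat(np.roll(s["orientation"],-1)).as_matrix()
    d=M.T@(np.array(p)-s["tcp_pos"])/.2
    turn=0
    if pole_yaw is not None:
        a=np.degrees(np.arctan2(M[1,2],M[0,2])); dy=(pole_yaw-90-a+90)%180-90   # world ccw
        turn=-dy/180 if M[2,0]<0 else dy/180
    print("t",round(s["time_s"],2),"tcp",s["tcp_pos"].round(4) if hasattr(s["tcp_pos"],'round') else s["tcp_pos"],"shift",d.round(3),"turn",round(turn,3),"F",np.round(s["contact_force"],1),"op",round(s["opening"],4),"j",np.round(s["joints"],2),"jawyaw",round(float(np.degrees(np.arctan2(M[1,2],M[0,2]))),1))
E
python3 - <<'E'
from h import *
s=get_state();print(R.from_quat(np.roll(s["orientation"],-1)).as_matrix().round(3))
go([.27,.12,.35]);go([.33,-.2,.35]); go([.632,-.235,.15],82.4)
E
```

```text
[[-0.    -0.959  0.284]
 [-0.001  0.284  0.959]
 [-1.    -0.    -0.001]]
t 0.3 tcp [0.1419 0.4792 0.25  ] shift [-0.499 -1.124 -1.541] turn 0 F [ 0.2 -0.8 -0.1] op 0.0852 j [ 1.28  0.24  0.    1.34 -0.    1.57] jawyaw 73.5
t 0.3 tcp [0.1419 0.4792 0.25  ] shift [-0.498 -1.866 -2.99 ] turn 0 F [ 0.2 -0.8 -0.1] op 0.0852 j [ 1.28  0.24  0.    1.34 -0.    1.57] jawyaw 73.5
t 0.3 tcp [0.1419 0.4792 0.25  ] shift [ 0.502 -3.364 -2.728] turn 0.451 F [ 0.2 -0.8 -0.1] op 0.0852 j [ 1.28  0.24  0.    1.34 -0.    1.57] jawyaw 73.5
```

```bash
python3 -m pendant '-0.3 -0.15 -0.2 0.05; -0.5 -0.4 -0.45 0.1; -0.5 -0.6 -0.75 0.15; -0.5 -0.8 -1.0 0.2; -0.5 -0.8 -1.0 0.2' && python3 - <<'E'
from h import *
go([.33,-.2,.35],82.4)
E
```

```text
time_s: 0.92
tcp_pos: [0.2388, 0.24, 0.3508]
orientation: [0.67, -0.227, 0.669, 0.227]
contact_force: [0.5, 1.5, -0.0]
opening: 0.0854
t 0.93 tcp [0.2388 0.24   0.3508] shift [ 0.004 -2.025 -0.974] turn 0.25 F [ 0.5  1.5 -0. ] op 0.0854 j [ 0.79 -0.11 -0.11  1.56 -0.    1.71] jawyaw 37.4
```

```bash
tail -5 h.py >/dev/null; python3 - <<'E'
from h import *
go([.29,.12,.35],82.4)
E
```

```text
t 0.93 tcp [0.2388 0.24   0.3508] shift [ 0.004 -0.632 -0.161] turn 0.25 F [ 0.5  1.5 -0. ] op 0.0854 j [ 0.79 -0.11 -0.11  1.56 -0.    1.71] jawyaw 37.4
```

```bash
python3 -m pendant '0 -0.2 -0.1 0.05; 0 -0.4 -0.2 0.1; 0 -0.65 -0.31 0.15; 0 -0.9 -0.43 0.2; 0 -1.0 -0.48 0.25' && python3 - <<'E'
from h import *
go([.42,-.2,.3],82.4)
E
```

```text
time_s: 1.55
tcp_pos: [0.284, 0.0205, 0.351]
orientation: [0.706, 0.05, 0.705, -0.05]
contact_force: [1.3, -0.4, 0.8]
opening: 0.0855
t 1.55 tcp [0.284  0.0205 0.351 ] shift [ 0.256 -0.995  0.829] turn -0.003 F [ 1.3 -0.4  0.8] op 0.0855 j [ 0.07 -0.22 -0.2   1.59 -0.    1.79] jawyaw -8.2
```

```bash
python3 -m pendant '0.05 -0.2 0.15 0; 0.1 -0.45 0.35 0; 0.2 -0.7 0.55 0; 0.25 -0.95 0.75 0; 0.25 -1.0 0.83 0' && python3 - <<'E'
from h import *
go([.632,-.235,.12],82.4)
E
```

```text
time_s: 2.17
tcp_pos: [0.4204, -0.2037, 0.2997]
orientation: [0.705, 0.052, 0.705, -0.051]
contact_force: [-0.3, 1.1, -0.7]
opening: 0.0856
t 2.17 tcp [ 0.4204 -0.2037  0.2997] shift [ 8.98e-01 -1.00e-03  1.07e+00] turn -0.004 F [-0.3  1.1 -0.7] op 0.0856 j [-0.45  0.16  0.03  1.44  0.    1.27] jawyaw -8.4
```

```bash
python3 -m pendant '0.15 0 0.2 0; 0.35 0 0.45 -0.004; 0.55 0 0.75 -0.004; 0.75 0 1.0 -0.004; 0.8 0 1.0 -0.004' && python3 - <<'E'
from h import *
go([.6295,-.235,.016],82.4)
t=snap("top","t1");s=snap("side","s1")
E
```

```text
time_s: 2.8
tcp_pos: [0.6189, -0.2321, 0.1346]
orientation: [0.704, 0.047, 0.707, -0.046]
contact_force: [-1.2, -0.3, 0.1]
opening: 0.0855
t 2.8 tcp [ 0.6189 -0.2321  0.1346] shift [ 0.592 -0.008  0.058] turn 0.0 F [-1.2 -0.3  0.1] op 0.0855 j [-0.36  0.63  0.3   1.25  0.    1.34] jawyaw -7.6
```

View pics/s1.png

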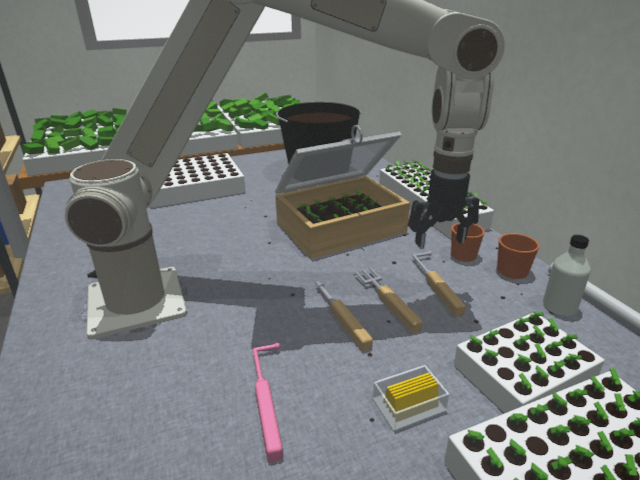

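View pics/t1.png

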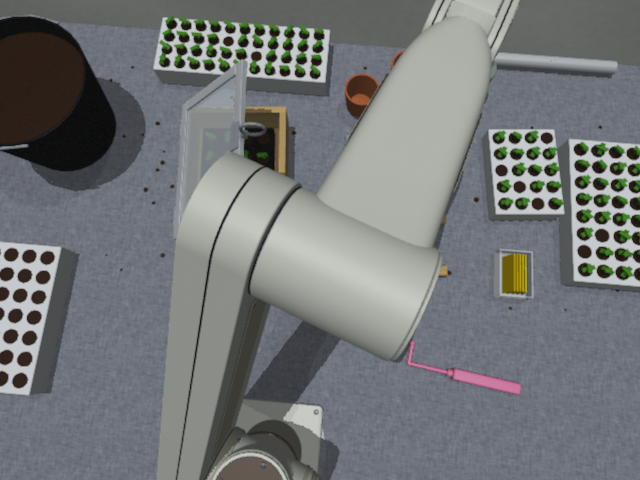

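```bash
python3 -m pendant '0.15 0 0.03 0; 0.3 -0.005 0.055 0; 0.45 -0.005 0.055 0; 0.55 -0.005 0.055 0; 0.55 -0.005 0.055 0' && python3 - <<'E'
from h import *
go([.6295,-.235,.024],82.4)
t=snap("top");s=snap("side"); crop(s,380,180,520,330,4,"s2")
E
```

```text
time_s: 3.52
tcp_pos: [0.6254, -0.2341, 0.0265]
orientation: [0.703, 0.048, 0.708, -0.046]
contact_force: [0.1, 0.3, 0.6]
opening: 0.0854
t 3.52 tcp [ 0.6254 -0.2341  0.0265] shift [ 0.013 -0.002  0.021] turn -0.0 F [0.1 0.3 0.6] op 0.0854 j [-0.36  0.74  0.2   1.04  0.    1.35] jawyaw -7.6
```

View pics/s2.png

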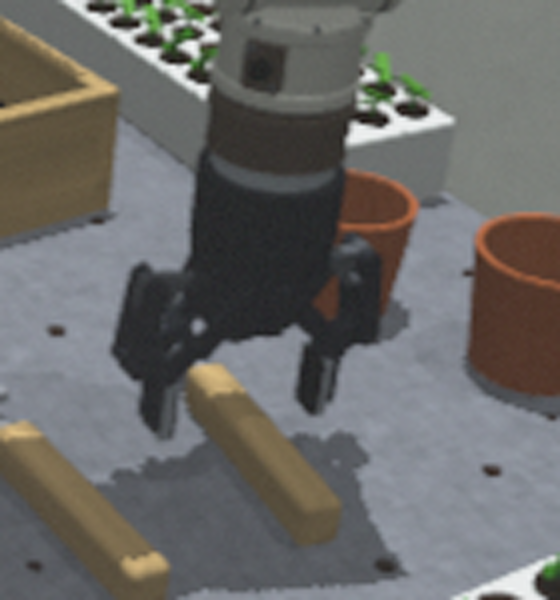

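```bash
python3 -m pendant '0.015 0 0.02 0; 0.015 0 0.02 0; 0.015 0 0.02 0; 0.015 0 0.02 0; 0.015 0 0.02 0' -1 60 && python3 -m pendant '0 0 0 0; 0 0 0 0; 0 0 0 0; 0 0 0 0' - 120 && python3 - <<'E'
from h import *
go([.6295,-.235,.1],82.4)
E
```

```text
time_s: 4.25
tcp_pos: [0.6318, -0.2353, 0.026]
orientation: [0.705, 0.047, 0.707, -0.047]
contact_force: [-0.3, -0.2, 3.2]
opening: 0.0228
time_s: 4.75
tcp_pos: [0.632, -0.2354, 0.0262]
orientation: [0.705, 0.047, 0.706, -0.047]
contact_force: [-0.6, 0.5, 4.1]
opening: 0.0215
t 4.75 tcp [ 0.632  -0.2354  0.0262] shift [-0.369  0.    -0.014] turn -0.0 F [-0.6  0.5  4.1] op 0.0215 j [-0.36  0.74  0.21  1.04  0.    1.35] jawyaw -7.6
```

Gripped. Lift and check how the pole sits in the hand.

```bash
python3 -m pendant '-0.2 0 0 0; -0.5 0 -0.05 0; -0.8 0 -0.15 0; -1.0 0 -0.25 0; -1.0 0 -0.25 0' && python3 - <<'E'
from h import *
go([.6295,-.235,.1],82.4)
t=snap("top","t3");s=snap("side","s3")
E
```

```text
time_s: 5.38
tcp_pos: [0.5834, -0.2295, 0.2303]
orientation: [0.707, 0.047, 0.704, -0.048]
contact_force: [0.6, -0.3, -1.9]
opening: 0.0215
t 5.38 tcp [ 0.5834 -0.2295  0.2303] shift [0.653 0.004 0.23 ] turn -0.0 F [ 0.6 -0.3 -1.9] op 0.0215 j [-0.37  0.5   0.34  1.4   0.    1.33] jawyaw -7.7
```

View pics/s3.png

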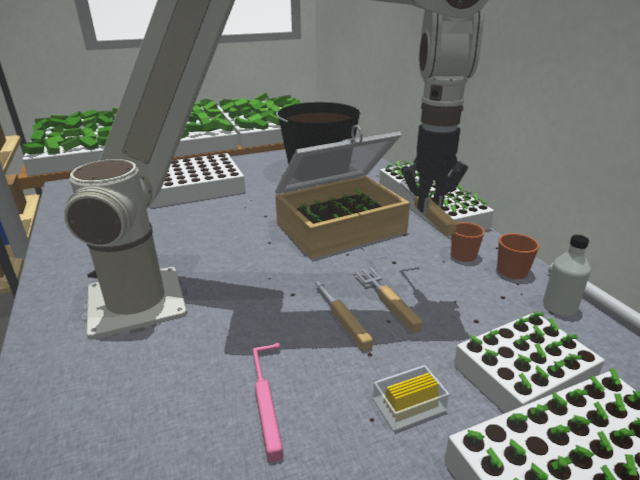

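View pics/t3.png

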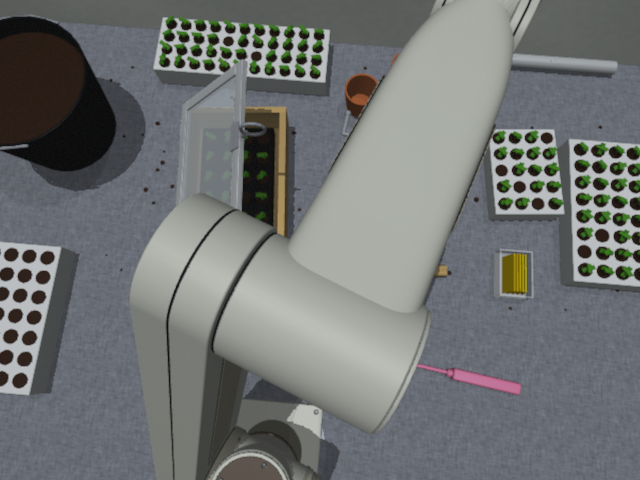

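```bash
python3 - <<'E'
from h import *
t=snap("top");s=snap("side"); crop(s,350,150,490,250,5,"s3c");crop(t,300,80,400,160,6,"t3c")
E
```

```text
(no output)
```

View pics/s3c.png

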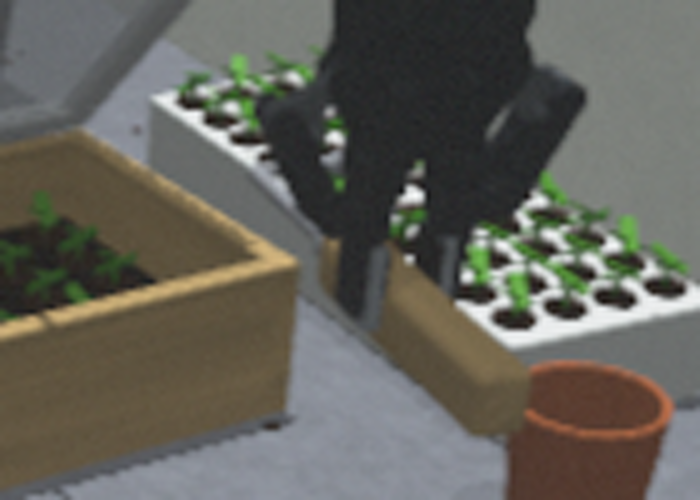

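View pics/t3c.png

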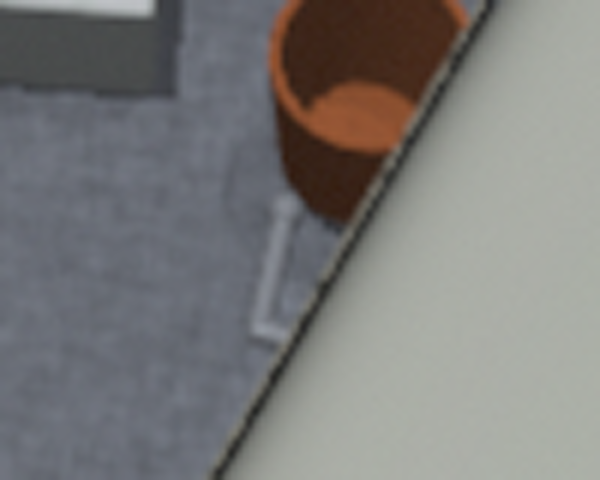

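```bash
python3 - <<'E'
from h import *
go([.48,-.16,.302],95.5);go([.497,-.082,.302],95.5)
E
```

```text
t 5.58 tcp [ 0.582  -0.2285  0.2233] shift [-0.389  0.272 -0.554] turn -0.073 F [-0.3  0.7 -2.6] op 0.0217 j [-0.37  0.51  0.33  1.4   0.    1.33] jawyaw -7.6
t 5.58 tcp [ 0.582  -0.2285  0.2233] shift [-0.388  0.67  -0.521] turn -0.073 F [-0.3  0.7 -2.6] op 0.0217 j [-0.37  0.51  0.33  1.4   0.    1.33] jawyaw -7.6
```

```bash
python3 -m pendant '-0.2 0.1 -0.15 0; -0.35 0.2 -0.35 -0.03; -0.39 0.27 -0.55 -0.07; -0.39 0.27 -0.55 -0.073; -0.39 0.27 -0.55 -0.073' && python3 - <<'E'
from h import *
go([.497,-.082,.302],95.5)
t=snap("top","t4");s=snap("side","s4")
E
```

```text
time_s: 6.2
tcp_pos: [0.4809, -0.1606, 0.3007]
orientation: [0.703, -0.032, 0.709, 0.035]
contact_force: [-0.4, -1.1, -2.2]
opening: 0.0217
t 6.2 tcp [ 0.4809 -0.1606  0.3007] shift [-0.006  0.383  0.118] turn -0.0 F [-0.4 -1.1 -2.2] op 0.0217 j [-0.32  0.25  0.14  1.48  0.    1.15] jawyaw 5.5
```

View pics/s4.png

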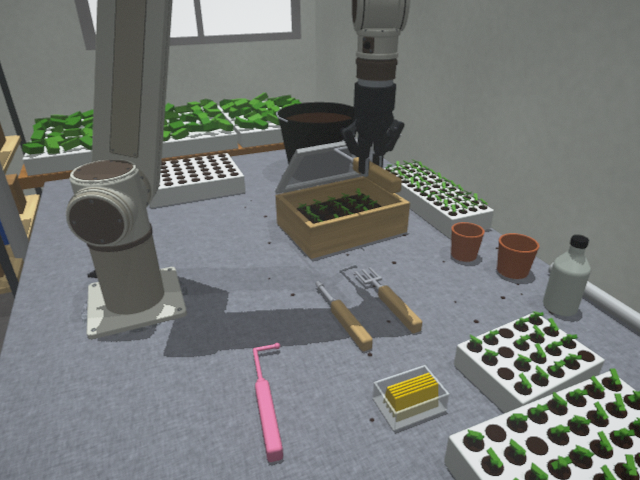

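View pics/t4.png

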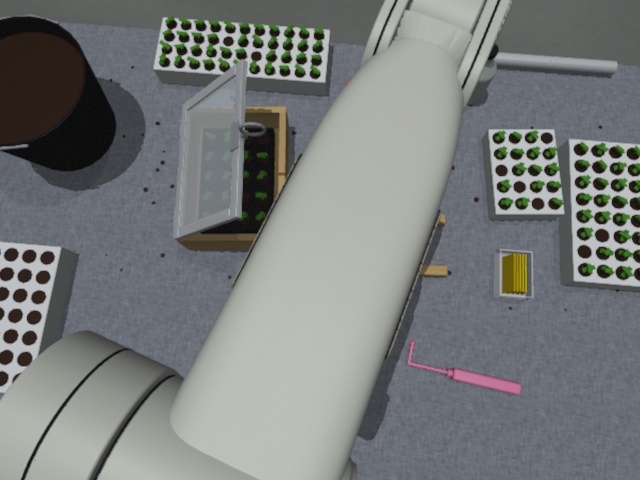

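```bash
python3 - <<'E'
from h import *
s=snap("side"); crop(s,270,100,430,220,5,"s4c")
R0=np.array([[-.096,.995,0],[.995,.096,0]])
st=get_state();T=np.array(st["tcp_pos"])
for n,a,b in(("bend",.14,0),("mid",.14,.022),("tip",.14,.042),("hback",-.09,0),("hfront",.05,0)):
    p=T+a*R0[0]+b*R0[1]-[0,0,.012]; u=proj(s,p);print(n,p.round(3),u.round(1),((u-[270,100])*5).round())
E
```

```text
bend [ 0.468 -0.022  0.289] [335.8 150.2] [329. 251.]
mid [ 0.49  -0.02   0.289] [344.4 148.6] [372. 243.]
tip [ 0.51  -0.018  0.289] [352.2 147.2] [411. 236.]
hback [ 0.49  -0.25   0.289] [398.  186.5] [640. 432.]
hfront [ 0.476 -0.111  0.289] [357.4 162.8] [437. 314.]
```

View pics/s4c.png

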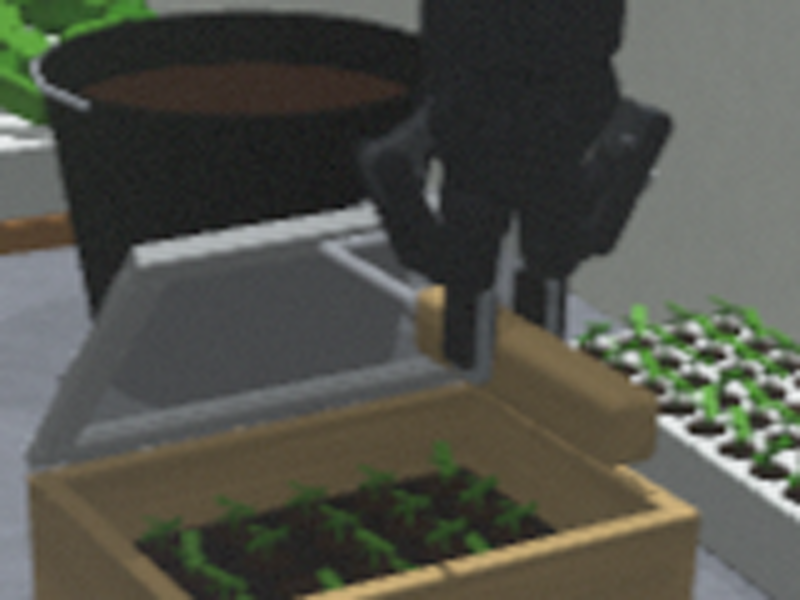

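```bash
python3 -m pendant '0 0.1 0.03 0; 0 0.2 0.06 0; 0 0.3 0.09 0; 0 0.38 0.118 0; 0 0.38 0.118 0' && python3 - <<'E'
from h import *
go([.497,-.082,.300],95.5)
t=snap("top","t5");s=snap("side","s5"); crop(s,270,80,430,200,5,"s5c")
R0=np.array([[-.096,.995,0],[.995,.096,0]])
st=get_state();T=np.array(st["tcp_pos"])
for n,a,b in(("bend",.14,0),("mid",.14,.022),("tip",.14,.042),("hback",-.09,0),("hfront",.05,0)):
    p=T+a*R0[0]+b*R0[1]-[0,0,.012]; u=proj(s,p);print(n,p.round(3),u.round(1),((u-[270,80])*5).round())
E
```

```text
time_s: 6.98
tcp_pos: [0.498, -0.0823, 0.3004]
orientation: [0.703, -0.033, 0.71, 0.036]
contact_force: [1.3, 0.0, -1.4]
opening: 0.0214
t 6.97 tcp [ 0.498  -0.0823  0.3004] shift [ 0.002  0.002 -0.005] turn 0.0 F [ 1.3  0.  -1.4] op 0.0214 j [-0.16  0.24  0.14  1.48  0.    1.31] jawyaw 5.6
bend [0.484 0.056 0.289] [328.7 139.3] [294. 297.]
mid [0.506 0.058 0.289] [336.9 138. ] [334. 290.]
tip [0.526 0.06  0.289] [344.2 136.7] [371. 284.]
hback [ 0.506 -0.173  0.289] [384.9 170.9] [575. 455.]
hfront [ 0.493 -0.034  0.289] [348.4 150.4] [392. 352.]
```

View pics/s5c.png

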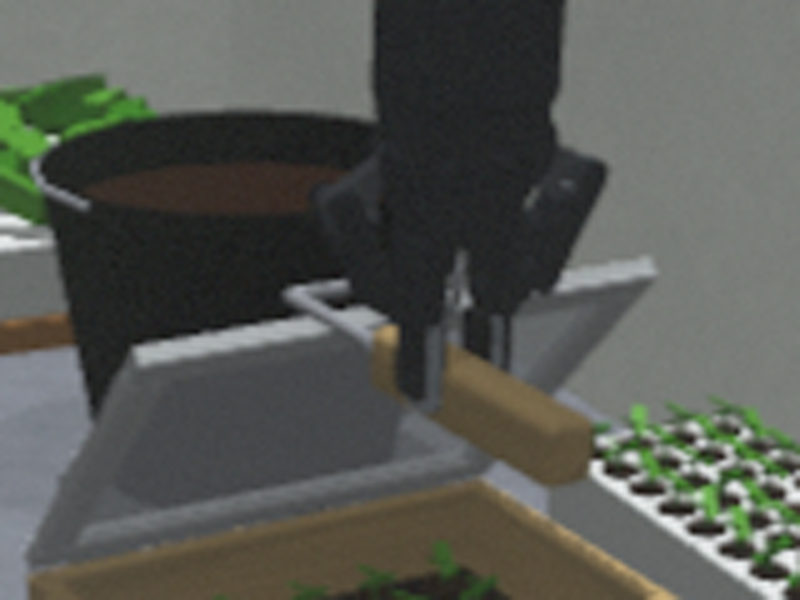

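View pics/t5.png

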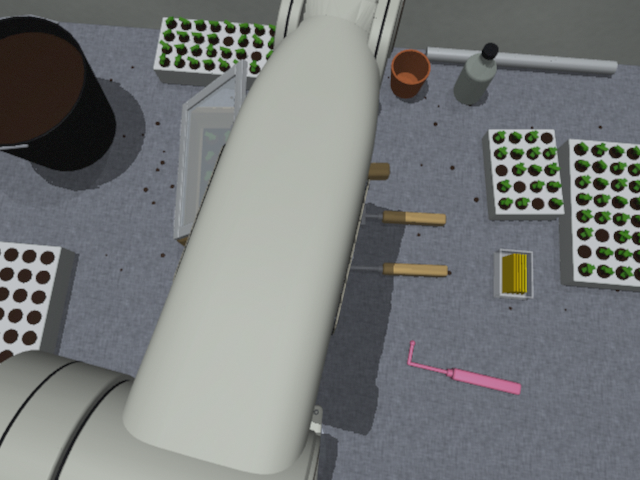

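```bash
python3 -m pendant '0 0 0.05 0; 0 0 0.1 0; 0 0 0.15 0; 0 0 0.19 0; 0 0 0.19 0' && python3 - <<'E'
from h import *
go([.498+.0567,-.0823+.0056,.300],95.5)
s=snap("side"); crop(s,270,80,430,200,5,"s6c")
E
```

```text
time_s: 7.7
tcp_pos: [0.5361, -0.0796, 0.2999]
orientation: [0.703, -0.033, 0.71, 0.035]
contact_force: [-0.1, 0.5, -1.4]
opening: 0.0219
t 7.7 tcp [ 0.5361 -0.0796  0.2999] shift [-0.001  0.006  0.094] turn -0.0 F [-0.1  0.5 -1.4] op 0.0219 j [-0.15  0.32  0.24  1.5   0.    1.33] jawyaw 5.5
```

View pics/s6c.png

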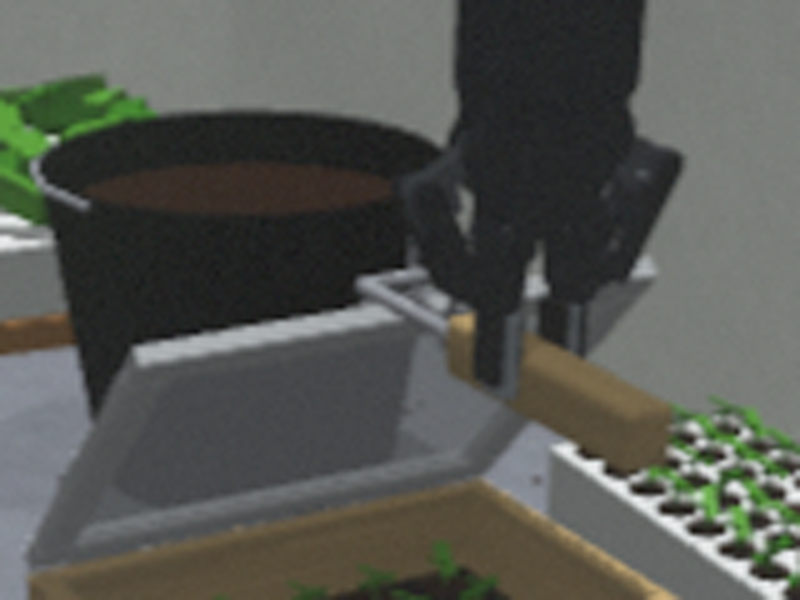

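```bash
python3 -m pendant '0 0 0.04 0; 0 0 0.08 0; 0 0 0.095 0; 0 0 0.1 0; 0 0 0.1 0' && python3 - <<'E'
from h import *
go([.498+.0567,-.0823+.0056,.300],95.5)
s=snap("side");t=snap("top","t7"); crop(s,270,80,430,200,5,"s7c")
st=get_state();T=np.array(st["tcp_pos"]);R0=np.array([[-.096,.995,0],[.995,.096,0]])
print(T+.14*R0[0]+.022*R0[1]-[0,0,.012])
E
```

```text
time_s: 8.38
tcp_pos: [0.5555, -0.0777, 0.2997]
orientation: [0.703, -0.033, 0.71, 0.035]
contact_force: [-0.1, 0.1, -2.1]
opening: 0.0214
t 8.38 tcp [ 0.5555 -0.0777  0.2997] shift [-0.001  0.005 -0.003] turn -0.0 F [-0.1  0.1 -2.1] op 0.0214 j [-0.14  0.36  0.3   1.52  0.    1.33] jawyaw 5.5
[0.56384627 0.06369263 0.28786506]
```

View pics/s7c.png

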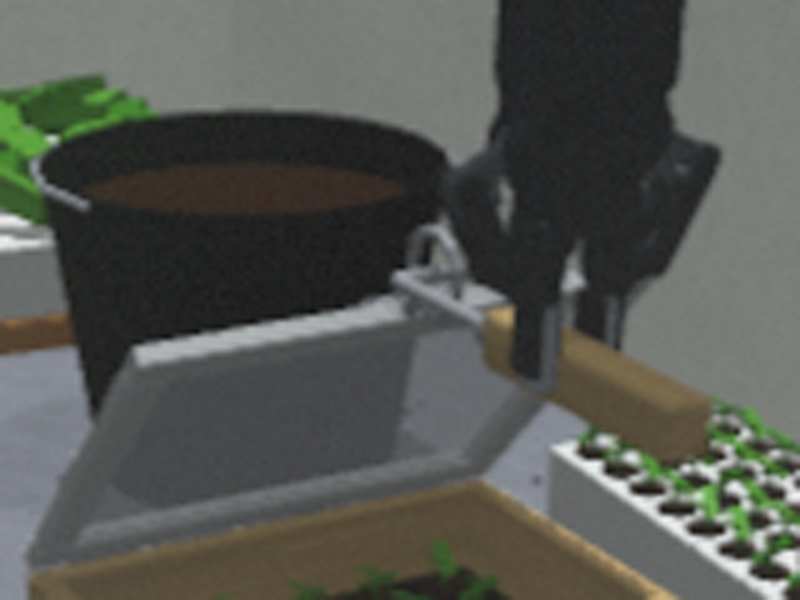

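```bash
cat > arc.py <<'E'
from h import *
P0=np.array([.5545,-.0767,.302])   # TCP with hook centred in open ring
def wp(th,lead=.014,t0=.828):
    e=np.array([.096,-.995,0])
    a=.262*(np.cos(th)-np.cos(t0))+lead*np.sin(th); d=.262*(np.sin(t0)-np.sin(th))+lead*np.cos(th)
    return P0+a*e-[0,0,d]
def show(ths,lead=.014):
    for th in ths: print(th,end=" ");go(wp(th,lead),95.5)
E
python3 -c "
from arc import *
show([.8,.7,.6,.5,.4])"
```

```text
0.8 t 8.47 tcp [ 0.5554 -0.0777  0.2999] shift [ 0.063 -0.072 -0.003] turn -0.0 F [ 1.1 -0.1 -2.5] op 0.0218 j [-0.14  0.36  0.3   1.52  0.    1.33] jawyaw 5.5
0.7 t 8.47 tcp [ 0.5554 -0.0777  0.2999] shift [ 0.163 -0.156 -0.002] turn -0.0 F [ 1.1 -0.1 -2.5] op 0.0218 j [-0.14  0.36  0.3   1.52  0.    1.33] jawyaw 5.5
0.6 t 8.47 tcp [ 0.5554 -0.0777  0.2999] shift [ 0.271 -0.23  -0.001] turn -0.0 F [ 1.1 -0.1 -2.5] op 0.0218 j [-0.14  0.36  0.3   1.52  0.    1.33] jawyaw 5.5
0.5 t 8.47 tcp [ 0.5554 -0.0777  0.2999] shift [ 0.386 -0.293 -0.   ] turn -0.0 F [ 1.1 -0.1 -2.5] op 0.0218 j [-0.14  0.36  0.3   1.52  0.    1.33] jawyaw 5.5
0.4 t 8.47 tcp [ 0.5554 -0.0777  0.2999] shift [ 0.507 -0.344  0.001] turn -0.0 F [ 1.1 -0.1 -2.5] op 0.0218 j [-0.14  0.36  0.3   1.52  0.    1.33] jawyaw 5.5
```

```bash
python3 -m pendant '0.05 -0.05 0 0; 0.1 -0.1 0 0; 0.16 -0.155 0 0; 0.2 -0.19 0 0; 0.22 -0.195 0 0' && python3 -c "
from arc import *
show([.6,.5,.4,.3,.2])
s=snap('side'); crop(s,270,80,430,200,5,'s8c')"
```

```text
time_s: 9.1
tcp_pos: [0.5582, -0.1172, 0.2546]
orientation: [0.702, -0.032, 0.71, 0.035]
contact_force: [-0.2, 0.5, -0.8]
opening: 0.0217
0.6 t 9.1 tcp [ 0.5582 -0.1172  0.2546] shift [ 0.046 -0.031  0.002] turn -0.0 F [-0.2  0.5 -0.8] op 0.0217 j [-0.21  0.39  0.23  1.42  0.    1.27] jawyaw 5.4
0.5 t 9.1 tcp [ 0.5582 -0.1172  0.2546] shift [ 0.161 -0.094  0.003] turn -0.0 F [-0.2  0.5 -0.8] op 0.0217 j [-0.21  0.39  0.23  1.42  0.    1.27] jawyaw 5.4
0.4 t 9.1 tcp [ 0.5582 -0.1172  0.2546] shift [ 0.282 -0.145  0.004] turn -0.0 F [-0.2  0.5 -0.8] op 0.0217 j [-0.21  0.39  0.23  1.42  0.    1.27] jawyaw 5.4
0.3 t 9.1 tcp [ 0.5582 -0.1172  0.2546] shift [ 0.407 -0.184  0.006] turn -0.0 F [-0.2  0.5 -0.8] op 0.0217 j [-0.21  0.39  0.23  1.42  0.    1.27] jawyaw 5.4
0.2 t 9.1 tcp [ 0.5582 -0.1172  0.2546] shift [ 0.536 -0.21   0.007] turn -0.0 F [-0.2  0.5 -0.8] op 0.0217 j [-0.21  0.39  0.23  1.42  0.    1.27] jawyaw 5.4
```

View pics/s8c.png

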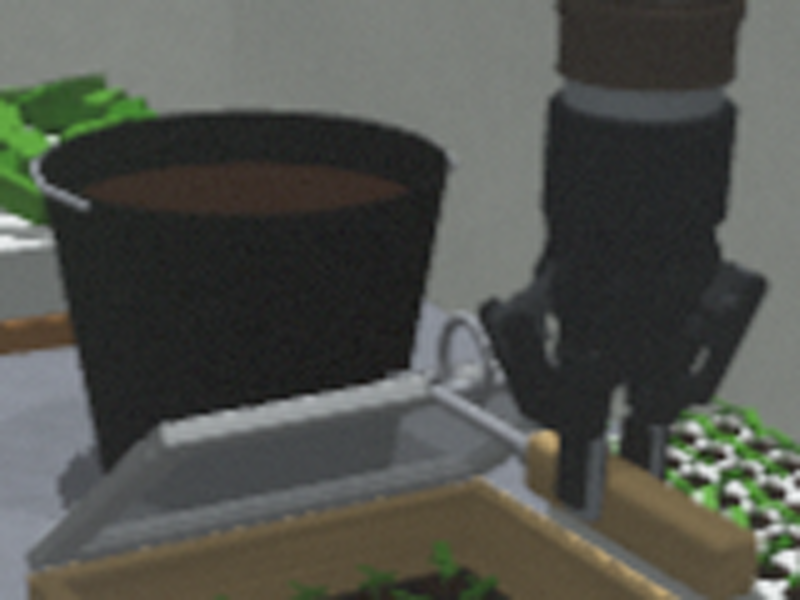

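```bash
python3 -m pendant '0.08 -0.05 0 0; 0.16 -0.09 0 0; 0.25 -0.13 0 0; 0.35 -0.165 0 0; 0.4 -0.18 0 0' && python3 -c "
from arc import *
show([.3,.2,.1,0,-.02])
s=snap('side'); crop(s,290,110,450,230,5,'s9c')"
```

```text
time_s: 9.78
tcp_pos: [0.5597, -0.1531, 0.1722]
orientation: [0.701, -0.032, 0.712, 0.035]
contact_force: [0.0, 0.5, -1.2]
opening: 0.0218
0.3 t 9.78 tcp [ 0.5597 -0.1531  0.1722] shift [-0.005 -0.003  0.011] turn -0.001 F [ 0.   0.5 -1.2] op 0.0218 j [-0.27  0.45  0.1   1.24 -0.    1.21] jawyaw 5.4
0.2 t 9.78 tcp [ 0.5597 -0.1531  0.1722] shift [ 0.124 -0.03   0.013] turn -0.001 F [ 0.   0.5 -1.2] op 0.0218 j [-0.27  0.45  0.1   1.24 -0.    1.21] jawyaw 5.4
0.1 t 9.78 tcp [ 0.5597 -0.1531  0.1722] shift [ 0.254 -0.043  0.015] turn -0.001 F [ 0.   0.5 -1.2] op 0.0218 j [-0.27  0.45  0.1   1.24 -0.    1.21] jawyaw 5.4
0 t 9.78 tcp [ 0.5597 -0.1531  0.1722] shift [ 0.385 -0.043  0.017] turn -0.001 F [ 0.   0.5 -1.2] op 0.0218 j [-0.27  0.45  0.1   1.24 -0.    1.21] jawyaw 5.4
-0.02 t 9.78 tcp [ 0.5597 -0.1531  0.1722] shift [ 0.411 -0.042  0.017] turn -0.001 F [ 0.   0.5 -1.2] op 0.0218 j [-0.27  0.45  0.1   1.24 -0.    1.21] jawyaw 5.4
```

View pics/s9c.png

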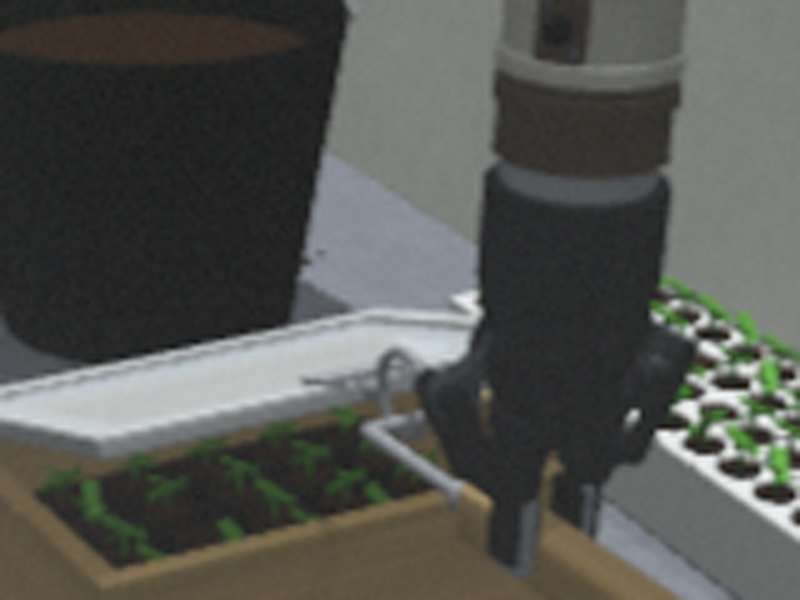

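```bash
python3 -c "
from arc import *
s=snap('side'); crop(s,345,170,405,220,13,'s10c')
e=np.array([.096,-.995,0]);r0=np.array([.5605,.0646,.290])
f=lambda u:((u-[345,170]+.5)*13-.5).round()
for th in(.25,.3,.35,.4):
  p=r0+e*.262*(np.cos(th)-np.cos(.828))-[0,0,.262*(np.sin(.828)-np.sin(th))]; print(th,f(proj(s,p)))
T=np.array(get_state()['tcp_pos']);R0=np.array([[-.096,.995,0],[.995,.096,0]])
for b in(0,.022,.042): print(f(proj(s,T+.14*R0[0]+b*R0[1]-[0,0,.012])))
"
```

```text
0.25 [350. 318.]
0.3 [343. 249.]
0.35 [333. 179.]
0.4 [322. 109.]
[250. 348.]
[350. 325.]
[439. 304.]
```

View pics/s10c.png

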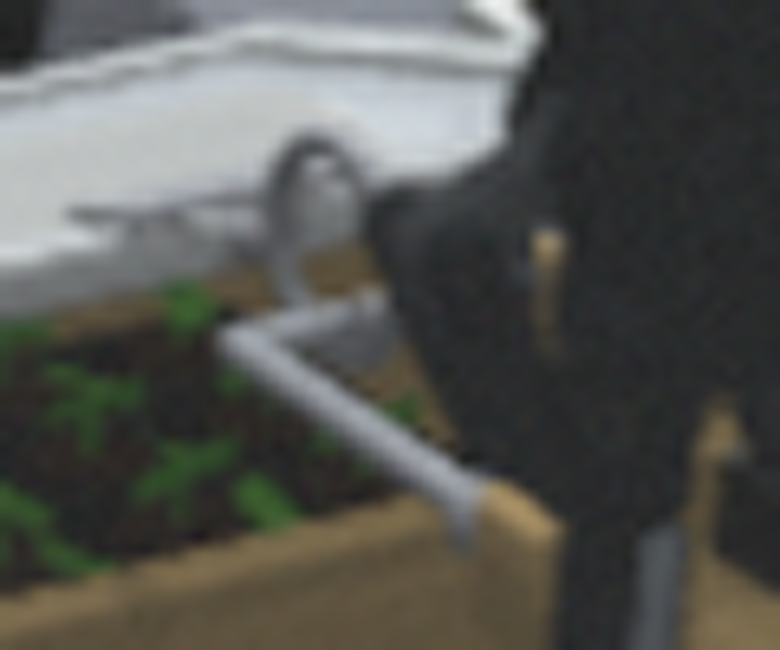

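```bash
python3 -m pendant '0.08 -0.02 0 0; 0.17 -0.035 0 0; 0.25 -0.043 0 0; 0.33 -0.043 0 0; 0.37 -0.043 0 0' && python3 -c "
from arc import *
show([0,-.02])
s=snap('side'); crop(s,310,140,430,240,6,'s11c')"
```

```text
time_s: 10.5
tcp_pos: [0.5585, -0.1611, 0.0969]
orientation: [0.7, -0.032, 0.712, 0.035]
contact_force: [0.2, 0.4, -0.0]
opening: 0.0215
0 t 10.5 tcp [ 0.5585 -0.1611  0.0969] shift [ 0.009 -0.002  0.021] turn -0.0 F [ 0.2  0.4 -0. ] op 0.0215 j [-0.28  0.52 -0.    1.07 -0.    1.2 ] jawyaw 5.4
-0.02 t 10.5 tcp [ 0.5585 -0.1611  0.0969] shift [ 0.035 -0.     0.021] turn -0.0 F [ 0.2  0.4 -0. ] op 0.0215 j [-0.28  0.52 -0.    1.07 -0.    1.2 ] jawyaw 5.4
```

View pics/s11c.png

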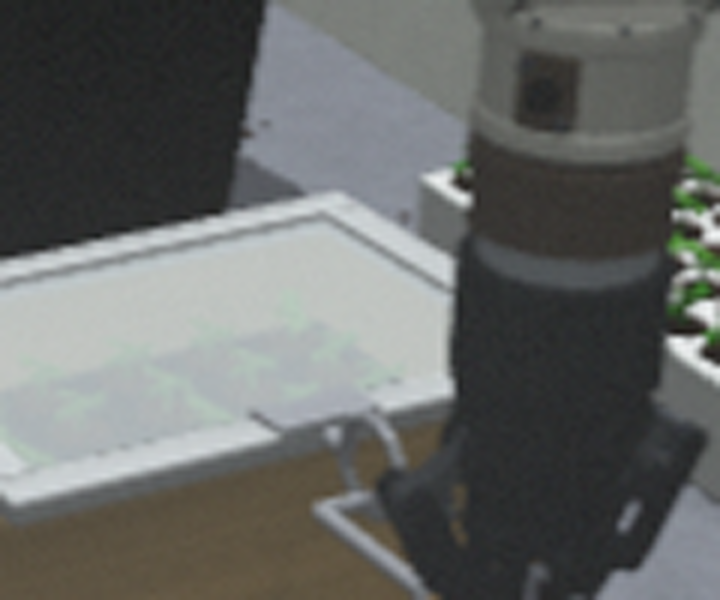

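```bash
python3 -m pendant '0.02 0 0.01 0; 0.03 0 0.02 0; 0.03 0 0.02 0' && python3 -m pendant '0.02 0 0 0; 0.03 0 0 0; 0.03 0 0 0'; python3 -c "
from arc import *
show([0,-.02])
s=snap('side','s12'); crop(s,310,140,430,240,6,'s12c')"
```

```text
time_s: 10.92
tcp_pos: [0.5625, -0.1606, 0.0916]
orientation: [0.7, -0.032, 0.712, 0.036]
contact_force: [-2.4, -2.0, 6.1]
opening: 0.0219
time_s: 11.3
tcp_pos: [0.5645, -0.1605, 0.0872]
orientation: [0.702, -0.031, 0.71, 0.036]
contact_force: [1.4, -0.9, 5.8]
opening: 0.0216
0 t 11.3 tcp [ 0.5645 -0.1605  0.0872] shift [-0.039 -0.002 -0.01 ] turn -0.0 F [ 1.4 -0.9  5.8] op 0.0216 j [-0.28  0.53 -0.    1.05  0.    1.2 ] jawyaw 5.4
-0.02 t 11.3 tcp [ 0.5645 -0.1605  0.0872] shift [-0.013 -0.    -0.01 ] turn -0.0 F [ 1.4 -0.9  5.8] op 0.0216 j [-0.28  0.53 -0.    1.05  0.    1.2 ] jawyaw 5.4
```

View pics/s12c.png

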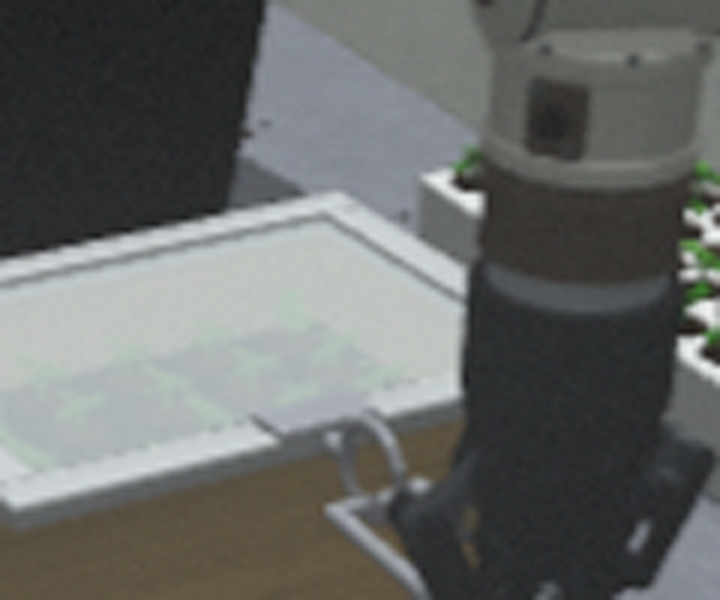

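```bash
python3 -m pendant '-0.04 0 0 0; -0.08 0 0 0; -0.08 0 0 0' && python3 -m pendant '0 0 -0.06 0; 0 0 -0.12 0; 0 0 -0.18 0; 0 0 -0.18 0'; python3 -c "
from arc import *
show([0])
s=snap('side','s13'); crop(s,290,140,450,260,5,'s13c')"
```

```text
time_s: 11.72
tcp_pos: [0.5649, -0.1607, 0.1037]
orientation: [0.702, -0.032, 0.71, 0.035]
contact_force: [0.9, -0.3, -2.1]
opening: 0.0212
time_s: 12.22
tcp_pos: [0.5275, -0.1642, 0.104]
orientation: [0.702, -0.031, 0.711, 0.035]
contact_force: [1.0, -0.0, -1.6]
opening: 0.0216
0 t 12.22 tcp [ 0.5275 -0.1642  0.104 ] shift [ 0.043 -0.001  0.177] turn -0.001 F [ 1.  -0.  -1.6] op 0.0216 j [-0.3   0.46 -0.08  1.05  0.    1.17] jawyaw 5.4
```

View pics/s13c.png

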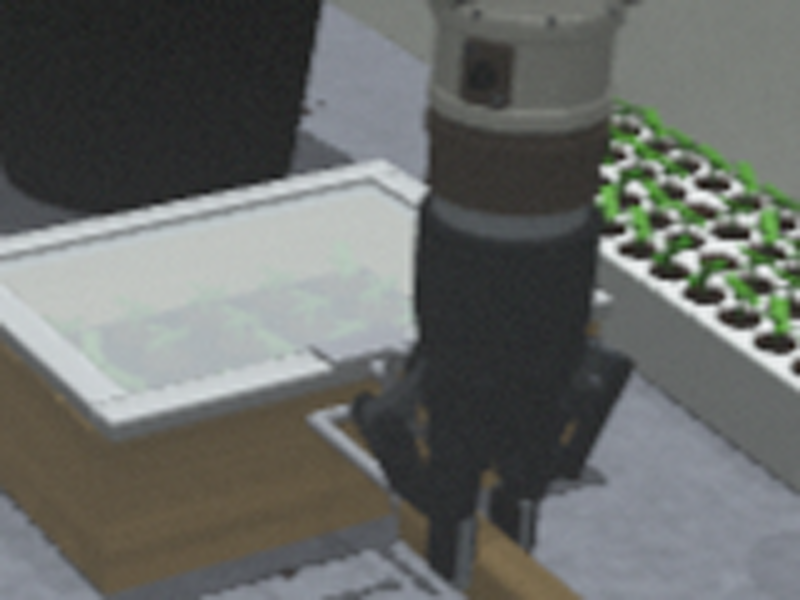

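No contact while withdrawing. Another 40 mm clears the ring, then move away to the right.

```bash
python3 -m pendant '0 0 -0.06 0; 0 0 -0.12 0; 0 0 -0.18 0; 0 0 -0.2 0; 0 0 -0.2 0' && python3 -m pendant '0 -0.1 0 0; 0 -0.25 0 0; 0 -0.4 0 0; 0 -0.4 0 0'; python3 -c "
from arc import *
show([0])
s=snap('side','s14');t=snap('top','t14')"
```

```text
time_s: 12.9
tcp_pos: [0.4885, -0.1681, 0.1049]
orientation: [0.703, -0.031, 0.71, 0.035]
contact_force: [-0.5, 0.0, -2.5]
opening: 0.0216
time_s: 13.4
tcp_pos: [0.4967, -0.2509, 0.1044]
orientation: [0.703, -0.031, 0.71, 0.033]
contact_force: [0.3, 0.7, -1.7]
opening: 0.0214
0 t 13.4 tcp [ 0.4967 -0.2509  0.1044] shift [0.045 0.417 0.369] turn -0.002 F [ 0.3  0.7 -1.7] op 0.0214 j [-0.47  0.46 -0.07  1.05 -0.    1.01] jawyaw 5.2
```

View pics/s14.png

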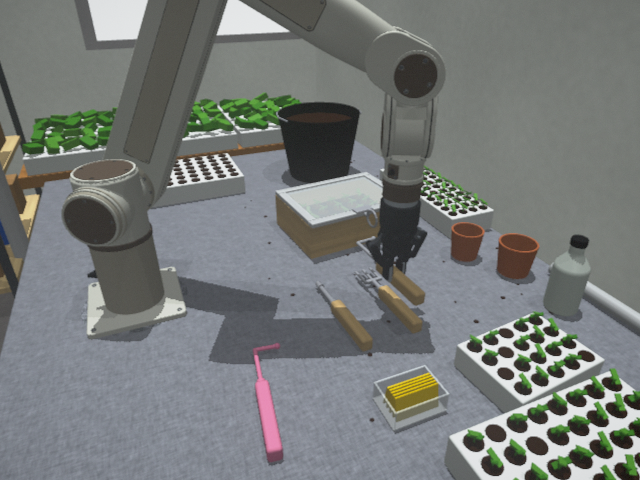

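View pics/t14.png

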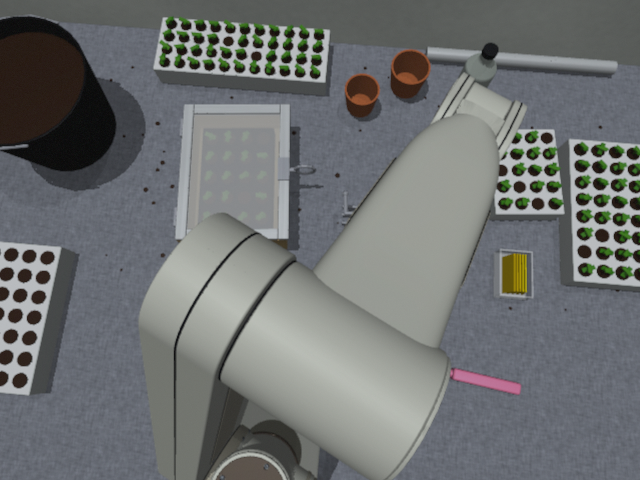

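```bash
python3 -c "
from h import *
go([.632,-.24,.104],82.4)"
```

```text
t 13.5 tcp [ 0.496  -0.2485  0.1041] shift [-0.007 -0.021  0.681] turn 0.072 F [ 0.7 -0.3 -2.4] op 0.0214 j [-0.46  0.46 -0.08  1.05 -0.    1.01] jawyaw 5.3
```

```bash
python3 -m pendant '0 -0.02 0.15 0.02; 0 -0.02 0.3 0.04; 0 -0.02 0.5 0.072; 0 -0.02 0.68 0.072; 0 -0.02 0.68 0.072' && python3 -c "
from h import *
go([.632,-.24,.03],82.4)
s=snap('side');t=snap('top','t15');crop(s,370,150,510,330,4,'s15c')"
```

```text
time_s: 14.12
tcp_pos: [0.634, -0.2382, 0.1017]
orientation: [0.702, 0.048, 0.709, -0.044]
contact_force: [-0.7, -0.4, -2.3]
opening: 0.0217
t 14.12 tcp [ 0.634  -0.2382  0.1017] shift [ 0.358 -0.011 -0.005] turn 0.001 F [-0.7 -0.4 -2.3] op 0.0217 j [-0.36  0.69  0.32  1.21  0.    1.34] jawyaw -7.5
```

View pics/s15c.png

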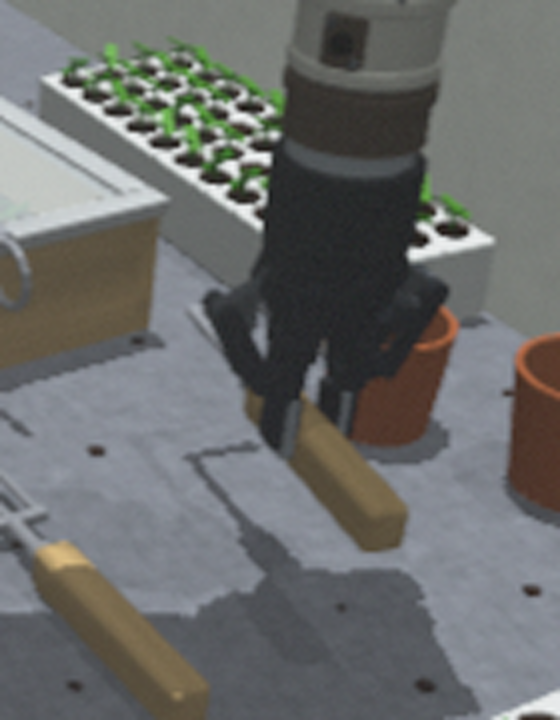

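```bash
python3 -m pendant '0.1 0 0 0; 0.2 0 0 0; 0.3 0 0 0; 0.35 0 0 0; 0.36 0 0 0' && python3 -m pendant '0.01 0 0 0; 0.02 0 0 0; 0.02 0 0 0'
```

```text
time_s: 14.85
tcp_pos: [0.6293, -0.2384, 0.0294]
orientation: [0.7, 0.049, 0.711, -0.045]
contact_force: [0.0, 0.2, -1.7]
opening: 0.0215
time_s: 15.22
tcp_pos: [0.63, -0.2385, 0.0277]
orientation: [0.701, 0.048, 0.71, -0.045]
contact_force: [-2.5, 2.8, 5.7]
opening: 0.0213
```

```bash
python3 -m pendant '0 0 0 0; 0 0 0 0; 0 0 0 0; 0 0 0 0' 0 20 && python3 -m pendant '0 0 0 0; 0 0 0 0; 0 0 0 0' 1 && python3 -m pendant '-0.1 0 0 0; -0.3 0 0 0; -0.5 0 -0.05 0; -0.8 0 -0.15 0; -0.9 0 -0.2 0' && python3 -c "
from h import *
go([.4,-.3,.3])"
```

```text
time_s: 15.72
tcp_pos: [0.6299, -0.2385, 0.0275]
orientation: [0.701, 0.048, 0.71, -0.045]
contact_force: [0.1, -0.1, -0.6]
opening: 0.0426
time_s: 16.1
tcp_pos: [0.6299, -0.2385, 0.0274]
orientation: [0.701, 0.048, 0.71, -0.045]
contact_force: [0.0, -0.9, -0.3]
opening: 0.0853
time_s: 16.73
tcp_pos: [0.5937, -0.2348, 0.2129]
orientation: [0.703, 0.047, 0.708, -0.046]
contact_force: [0.8, 0.1, -0.2]
opening: 0.0854
t 16.73 tcp [ 0.5937 -0.2348  0.2129] shift [-0.431 -0.451 -0.919] turn 0 F [ 0.8  0.1 -0.2] op 0.0854 j [-0.38  0.54  0.36  1.39 -0.    1.33] jawyaw -7.6
```

```bash
python3 -m pendant '-0.1 -0.1 -0.2 0; -0.2 -0.25 -0.4 0; -0.3 -0.4 -0.6 0; -0.4 -0.45 -0.9 0; -0.4 -0.45 -0.9 0' && python3 -c "
from h import *
s=snap('side','s16');t=snap('top','t16')"
```

```text
time_s: 17.35
tcp_pos: [0.4011, -0.301, 0.2957]
orientation: [0.704, 0.048, 0.707, -0.048]
contact_force: [0.1, 0.5, -0.6]
opening: 0.0853
```

View pics/s16.png

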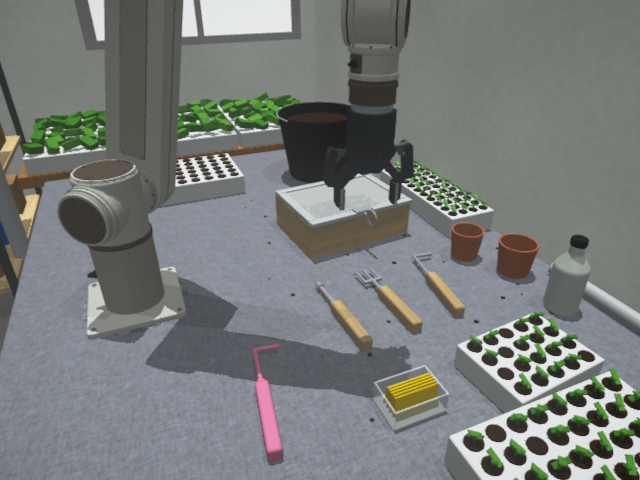

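View pics/t16.png

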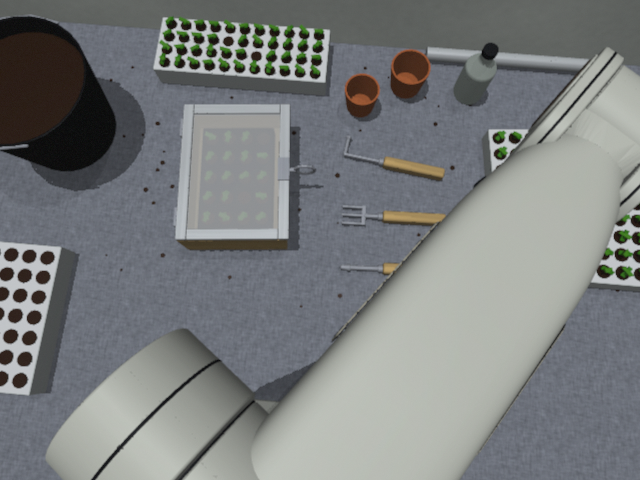

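```bash
python3 -c "
from h import *
s=snap('side');t=snap('top')
crop(s,350,190,480,320,5,'s17c');crop(t,280,130,450,190,4,'t17c')"
```

```text
(no output)
```

View pics/s17c.png

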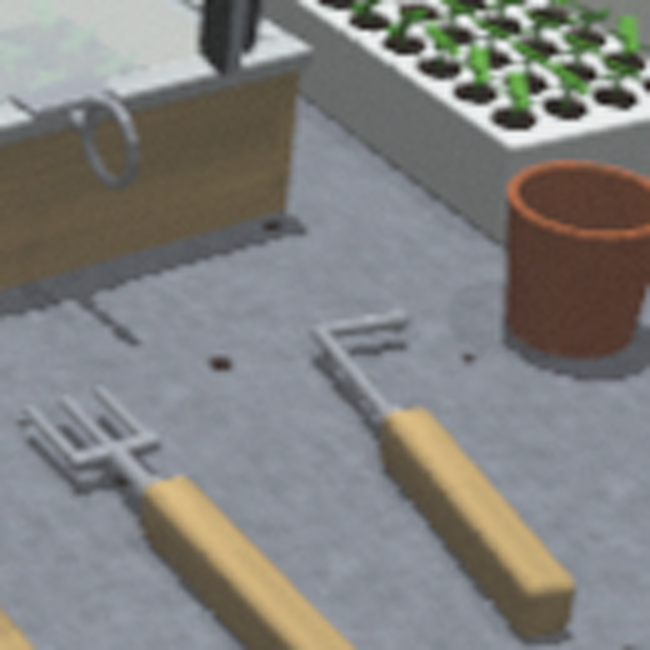

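View pics/t17c.png

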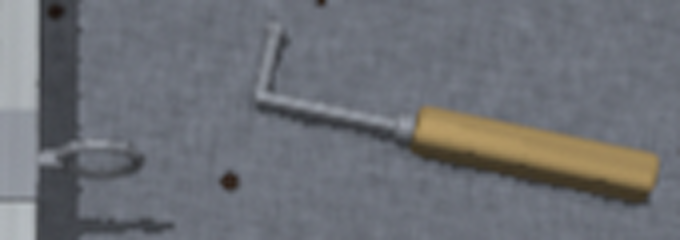

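```bash
python3 -c "
from h import *
s=snap('side');t=snap('top')
f=lambda x,y,k,ox,oy:((x+.5)/k-.5+ox,(y+.5)/k-.5+oy)
S=lambda x,y:f(x,y,5,350,190);T=lambda x,y:f(x,y,4,280,130)
r,e=tri(t,T(103,158),s,S(110,139));print('ring',r,e,'angle',np.arcsin((r[2]-.097)/.262))
print('bend',tri(t,T(261,98),s,S(323,332)));print('tip',tri(t,T(277,30),s,S(402,318)))
print('handle back top',tri(t,T(655,172),s,S(550,585)))
"
```

```text
ring [ 0.56820329 -0.01776884  0.10109976] 0.000199636915037611 angle 0.015648589222587383
bend (array([ 0.6470955 , -0.09912864,  0.01540365]), np.float64(0.0028027563299120304))
tip (array([ 0.68936392, -0.10509068,  0.01674562]), np.float64(0.0026617381971722124))
handle back top (array([ 0.61519686, -0.32283301,  0.02814909]), np.float64(2.7810306772022193e-05))
```

Sash is shut (about 0.016 rad), the pole lies flat, and the robot is clear.

```bash
python3 -m pendant '0 0 0 0; 0 0 0 0' && python3 -c "
from workcell import *
print(hand_in())"
```

```text
time_s: 17.9
tcp_pos: [0.4052, -0.2997, 0.292]
orientation: [0.703, 0.047, 0.709, -0.045]
contact_force: [0.0, 0.3, 0.2]
opening: 0.0852
the job is handed in; nothing more can be done
None
```

The sash is shut and the hook pole is unhooked and lying flat on the bench. I handed the job in at about 18 s of the 54 s allowed; no verdict is reported.

I gripped the pole by its handle and put its hook through the ring with the sash open at about 0.83 rad. Then I pulled the sash down along its arc until it met its stop at about 6 N. I lifted to the middle of the ring, backed the hook out without contact and laid the pole back where it had been.

**Last checks, from both cameras:**
- **Sash:** the ring is 101 mm above the bench, which puts the sash at about 0.016 rad (limit 0.08).
- **Pole:** the hook is about 15–17 mm up and the top of the handle 28 mm up, so the pole is flat. The two views of the hook disagreed by about 3 mm.
- **Robot:** it is clear of everything, with a contact force of about 0.

**Less certain:**
- During insertion and pulling, the arm hid the hook and ring from the top camera. That the hook was through the ring rests on the side view and on the sash following the pole.
- The exact distance between hook and ring was only estimated, at about 14 mm while pulling.
- I saw no sign of the hand or arm touching the sash, but I had no separate sensor for it.

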